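Tighten the thumbscrew of the loaded slide clamp

TASK

One of the two slide clamps on the bench has a stack of glass slides under its bridge. Turn the knurled thumbscrew of that clamp clockwise until its pad is seated on the slides, stop when the resistance rises so that the glass is not cracked, and let go. Do not turn the screw of the empty clamp.

Things in the scene. Friction and masses are not known exactly. Their poses are not given: they have to be found in the camera images.
- loaded_clamp_head (a point): centre of the knurled steel thumbscrew head of the clamp that has the glass slides (27 x 76 x 12 mm) under its bridge: upright cylinder 32 mm across, 26 high, top 88 mm above the bench; turns at constant height. Under it a 12 mm neck, then the bridge 104 x 26 mm, top 46 mm (nuts to 51) above the bench, on a fixed base 116 x 84 x 10. Axes fixed to the clamp: x along the bridge, z up
- loaded_clamp_screw (a joint): turn of that screw in rad, growing clockwise from above. Starts at 0.4 to 1.0; friction 0.06 N m, stays where left. At 1.6 its pad sits on the slides and it goes no further (seated: 1.52 or more); the black index line on the head's top then points at the black witness mark on the bridge, at the end nearer the robot
- loaded_clamp_windup (a joint): how far the head is turned beyond the screw, clockwise, rad, against a stiff spring of 1.5 N m/rad between them (the resistance felt). 0 at the start, under 0.05 while the screw runs; it grows with every further turn once the pad is seated. Best stop at 0.1 to 0.2; over 0.35 the glass cracks. Springs back when let go
- empty_clamp_index (a point): outer end of the black index line on top of the thumbscrew head of the other, empty clamp (same make and size), 15 mm from that screw's axis and 88 mm above the bench; it moves if that screw is turned

How it is judged:
By the outcome, as a careful person would: the job done as asked, in the order asked, and still so for the second after the job is handed in, with the robot touching nothing.
It also fails if it takes over 35 s, if anything falls off the work surface, if the arm or the gripper's body presses on something with over 40 N, if the wrist force passes 120 N, or if a joint passes its speed limit or range.

ROBOT

A 6-joint arm with a two-finger parallel gripper is mounted at the origin on a cart in front of the work surface, level with it; the furniture and walls round the work are solid. World frame = base frame: x ahead of the robot, y to its left, z up, the work surface at z = 0. Lengths are in m, angles in degrees, forces in N, time in s.
With the tool pointing down it reaches from about 0.375 to 0.9 m from the base axis. Payload 3.1 kg.
Tool frame: the origin (TCP) lies at the very end of the fingers, on their centre line; the grasp point (between the pads) lies 19 mm behind it (bot.hold_point_z is the z of the grasp point in the tool frame, in m); z points along the fingers, y is the line along which they close (so a half turn about z gives the same grasp; the last joint's range is limited). The gripper opens to 87 mm and grips with 3 to 60 N. Pads are 19 mm wide; open, the fingers measure 117 mm over their backs; the gripper's body (75 mm by 190 mm) begins 51 mm behind the grasp point.
Start: joints at [61.163, 30.224, 82.088, -0, 67.689, -10.227], TCP at [0.199, 0.592, 0.223] pointing down, gripper open.
Joint ranges: [-176.69, 176.69], [-43.24, 126.21], [12.49, 139.97], [-82, 262], [0, 151.66], [-163.58, 163.58]. Speed limits (degrees/s): [159.86, 159.86, 180, 180, 180, 180].

INTERFACE

Orientations are given as a 3x3 rotation matrix whose columns are the frame's x, y, z axes.
In Python, from rig import bot, capture, camera_model gives the robot as it stands.
- The arm moves only by the tool apply_moves, never from a script. Its argument "plan" is text: rows parted by semicolons, each of 6 numbers parted by spaces: the shift along the tool's x, y, z in units of 0.05 m (1.0 is 0.05 m), then the turn, a rotation vector about the tool's x, y, z in units of 360 degrees (1.0 is 360 degrees). In form: dx dy dz ax ay az; .... A call has 1 to 10 rows; each row shifts and turns the commanded pose from where the row before left it, along the tool's axes as they then stand; what a row does not reach is not made up. A row lasts 1/12 s, in which the tool goes at most 41.7 mm and 7.16 degrees, less where a joint would pass 70% of its speed; a pose out of reach is approached as far as the arm can. A call with a number of a shift or a turn outside -1 to 1 is refused whole. A call with a gripper value outside its range is refused whole. "gripper" is the gripper command: -1 is shut, 1 is fully open, values between are in proportion, set as the call begins (left out, the last holds). The fingers move at their own pace and stop on an object; the grip force is fixed at half the most. Time passes only in rows, so rows that do not move let the fingers close. It gives the time, the measured TCP pose, the force, the opening and the grip force at its end, in the units of the state.
- bot.read_state(): the state, without advancing time (a new reading comes with each control period).
- capture(name): name is "scene" or "top" or "wrist"; returns the picture (420x560x3 uint8, red, green, blue); there is no depth.
- camera_model(name): a dict with "vertical_fov" (degrees; the focal length in pixels is half the picture's height over the tangent of half this angle, whatever the lens; pixels are square), "cx", "cy" (the principal point, pixels), "position" and "rotation" of the camera in the world; the wrist camera has in their place "hand_eye" (4x4, takes a point from camera to tool coordinates, whose origin is the TCP and whose axes are the flange's). Camera axes: x right, y down, z forward; pixel columns grow to the right and rows downward; lengths in m; the calibration is good to about 2 mm. A picture is of the moment at which its call begins: read the wrist's pose just before it. camera_model takes no time and is no camera call.
- bot.hand_in(): hands the job in; it is judged then, once.
The state is a dict: "time_s": time; "joint_positions": joint angles; "qvel": joint speeds; "tau": joint torques, N m; "position": TCP position; "tcp_rot": TCP orientation; "force": force on the tool from outside, world axes, zero at the start; "moment": the same for the moment, N m; "opening": opening from 0.0 (shut) to 1.0 (fully open); "grasp_force": force on a finger pad.
Only numpy, scipy, OpenCV 4.12 (cv2) and the standard library are available. Lean on these libraries where they do the work, as an engineer would, in place of code of your own. Each camera call takes 0.05 s, during which the arm holds its last target. There are 200 camera calls.

## Working session

There is one attempt and no reset: what is moved stays moved. The work goes in short steps, Python scripts to look and compute and a tool call to move; the robot and the scene stay as the last step left them, time stands still between calls to the robot, and variables do not carry over. Pictures are saved under pics/ and viewed, at most 10 in all, crops included, and the job is handed in when it is done.

Besides the shell and the picture viewer there is one more tool, called as name(argument=value, ...) on one line, values as JSON. apply_moves: Moves the arm, as the interface text tells. Its arguments: {"type":"object","properties":{"plan":{"type":"string"},"gripper":{"type":"number"}},"required":["plan"]}

```bash
mkdir -p pics; python3 - <<'E'
from rig import bot,capture,camera_model
import cv2
for n in("scene","top"):
    im=capture(n); cv2.imwrite(f"pics/{n}0.png",im[:,:,::-1]); m=camera_model(n); print(n,m)
print(camera_model("wrist")); print(bot.read_state())
E
```

```text
scene {'vertical_fov': 47.6793599977002, 'cx': 273.72353329017494, 'cy': 206.7605833978215, 'position': array([-0.03434786, -0.39488801,  0.59459022]), 'rotation': array([[ 0.59267795, -0.48606507,  0.64224108],
       [-0.80533125, -0.37069485,  0.46263041],
       [ 0.01320698, -0.79140765, -0.61114606]])}
top {'vertical_fov': 48.99176223398365, 'cx': 276.02021447164446, 'cy': 210.02546726109782, 'position': array([ 0.38460903, -0.02381885,  0.91097054]), 'rotation': array([[ 0.0142541 , -0.98772855,  0.15552855],
       [-0.99918589, -0.0081996 ,  0.03950093],
       [-0.03774092, -0.15596498, -0.98704131]])}
{'vertical_fov': 69.41823448158766, 'cx': 275.61894663087446, 'cy': 210.2510680314583, 'hand_eye': array([[ 1.78334275e-03, -9.52482691e-01, -3.04587496e-01,
         8.34298271e-02],
       [ 9.99998410e-01,  1.69913744e-03,  5.41522289e-04,
        -1.30757016e-03],
       [ 1.74541017e-06, -3.04587978e-01,  9.52484207e-01,
        -1.62265484e-01],
       [ 0.00000000e+00,  0.00000000e+00,  0.00000000e+00,
         1.00000000e+00]])}
{'time_s': 0.1, 'joint_positions': array([ 6.11619868e+01,  3.02743040e+01,  8.21495652e+01, -1.85241544e-03,
        6.76893832e+01, -1.02273947e+01]), 'qvel': array([ 0.04563067, -0.07652943, -0.15007126, -0.03318651, -0.02098362,
       -0.0802063 ]), 'tau': array([-2.09737345e-04, -4.40986133e+01, -1.77149910e+01,  6.34490862e-02,
        5.34278643e-02, -5.11875692e-05]), 'position': array([0.19911482, 0.59173159, 0.22165947]), 'tcp_rot': array([[-9.47713059e-01,  3.19122387e-01, -9.27194807e-04],
       [ 3.19123572e-01,  9.47711505e-01, -1.74592554e-03],
       [ 3.21549261e-04, -1.95052615e-03, -9.99998046e-01]]), 'force': array([ 0.02970719,  0.34827867, -0.3628907 ]), 'moment': array([ 0.01765948, -0.01720287,  0.01118783]), 'grasp_force': 0.0, 'opening': 1.0008420059435066}
```

View pics/top0.png

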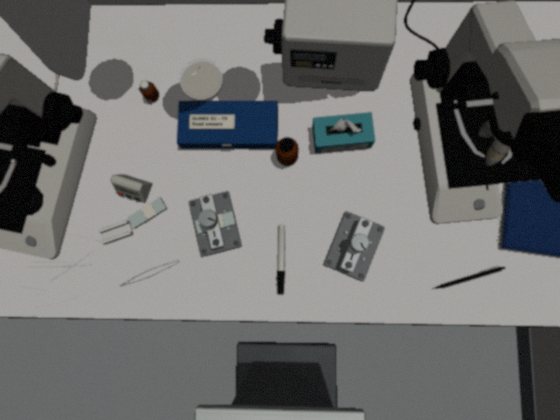

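View pics/scene0.png

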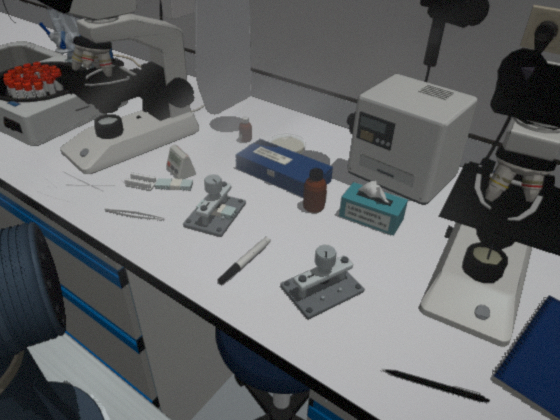

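The top view shows clamps at about (209,219) and (359,243). The left one seems to have a pale plate at (227,218), probably the glass. I'll zoom in on both to confirm.

```bash
cat > h.py <<'E'
import numpy as np
def ray(m,u,v):
    f=210/np.tan(np.radians(m["vertical_fov"]/2))
    return np.asarray(m["rotation"])@np.array([(u-m["cx"])/f,(v-m["cy"])/f,1])
def at_z(m,u,v,z):
    d=ray(m,u,v);p=np.asarray(m["position"]);return p+d*(z-p[2])/d[2]
def wrist(bot,cm):
    s=bot.read_state();H=cm["hand_eye"];R=s["tcp_rot"]
    return dict(cm,position=s["position"]+R@H[:3,3],rotation=R@H[:3,:3])
E
python3 - <<'E'
from rig import camera_model
import cv2,numpy as np
from h import *
t=cv2.imread("pics/top0.png");s=cv2.imread("pics/scene0.png")
c=[t[180:265,180:250],t[200:285,322:392],s[165:250,180:250],s[238:323,285:355]]
cv2.imwrite("pics/z.png",np.vstack([np.hstack([cv2.resize(a,None,fx=3.5,fy=3.5,interpolation=cv2.INTER_CUBIC) for a in c[i:i+2]]) for i in(0,2)]))
m=camera_model("top")
for u,v,z in((208,219,.088),(359,243,.088),(209,200,.046),(218,240,.046),(349,264,.046),(366,224,.046)):print(u,v,at_z(m,u,v,z).round(4))
E
```

```text
208 219 [0.4968 0.1323 0.088 ]
359 243 [ 0.4562 -0.1393  0.088 ]
209 200 [0.5393 0.1398 0.046 ]
218 240 [0.4626 0.1198 0.046 ]
349 264 [ 0.4206 -0.1262  0.046 ]
366 224 [ 0.4957 -0.1587  0.046 ]
```

View pics/z.png

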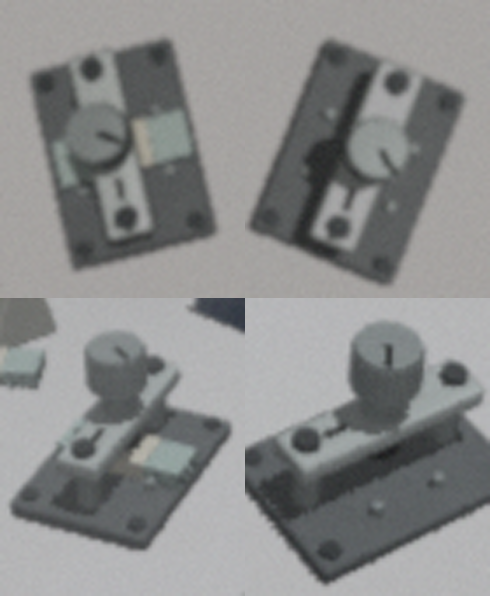

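The left clamp is the loaded one: pale glass slides are visible at both sides of its bridge. Its head is at about (0.497, 0.132), and the index line points right and slightly down, towards -y. The right clamp is empty. I'm moving above the loaded head.

apply_moves(plan="-0.429 -0.341 0 0 0 0;-0.429 -0.341 0 0 0 0;-0.429 -0.341 0 0 0 0;-0.429 -0.341 0 0 0 0;-0.429 -0.341 0 0 0 0;-0.429 -0.341 0 0 0 0;-0.429 -0.341 0 0 0 0;-0.429 -0.341 0 0 0 0;-0.429 -0.341 0 0 0 0;-0.429 -0.341 0 0 0 0", gripper=1)

```text
time_s: 0.93
position: [0.3485, 0.3609, 0.2222]
tcp_rot: [[-0.948, 0.319, -0.001], [0.319, 0.948, -0.0], [0.0, -0.001, -1.0]]
force: [0.0, -1.2, 1.3]
opening: 1.0
grasp_force: 0.0
```

apply_moves(plan="-0.429 -0.341 0 0 0 0;-0.429 -0.341 0 0 0 0;-0.429 -0.341 0 0 0 0;-0.429 -0.341 0 0 0 0;-0.429 -0.341 0 0 0 0;-0.429 -0.341 0 0 0 0;-0.429 -0.341 0 0 0 0;-0.429 -0.341 0 0 0 0;-0.429 -0.341 0 0 0 0;-0.429 -0.341 0 0 0 0;0 0 0 0 0 0")

```text
$.plan: bad value
```

apply_moves(plan="-0.429 -0.341 0 0 0 0;-0.429 -0.341 0 0 0 0;-0.429 -0.341 0 0 0 0;-0.429 -0.341 0 0 0 0;-0.429 -0.341 0 0 0 0;-0.429 -0.341 0 0 0 0;-0.429 -0.341 0 0 0 0;-0.429 -0.341 0 0 0 0;-0.429 -0.341 0 0 0 0;-0.429 -0.341 0 0 0 0")

```text
time_s: 1.77
position: [0.4974, 0.131, 0.2222]
tcp_rot: [[-0.948, 0.319, -0.001], [0.319, 0.948, 0.0], [0.001, -0.0, -1.0]]
force: [-0.0, 0.6, -0.2]
opening: 0.999
grasp_force: 0.0
```

apply_moves(plan="0 0 0 0 0 0;0 0 0 0 0 0")

```text
time_s: 1.93
position: [0.4976, 0.1311, 0.2222]
tcp_rot: [[-0.947, 0.322, -0.001], [0.322, 0.947, 0.0], [0.001, -0.0, -1.0]]
force: [0.2, 0.8, -0.8]
opening: 0.997
grasp_force: 0.0
```

```bash
python3 - <<'E'
from rig import bot,capture,camera_model
import cv2,json
from h import *
m=wrist(bot,camera_model("wrist")); im=capture("wrist"); cv2.imwrite("pics/w1.png",im[:,:,::-1])
json.dump({k:np.asarray(v).tolist() for k,v in m.items()},open("m1.json","w"))
print(bot.read_state()["joint_positions"].round(1),bot.read_state()["position"])
E
```

```text
[  2.4  21.8  97.8   0.   60.5 -68.9] [0.49671429 0.13198843 0.2221259 ]
```

View pics/w1.png

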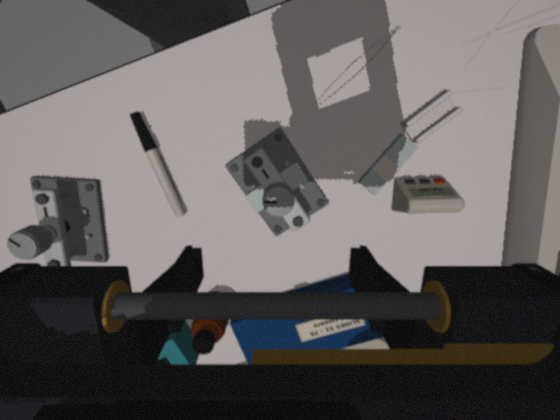

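The loaded head is at about (278,199), centred in the wrist view, and its black index line points left. I'm zooming in for the exact centre and angle.

```bash
python3 - <<'E'
import cv2
im=cv2.imread("pics/w1.png")[150:250,220:340]
cv2.imwrite("pics/w1z.png",cv2.resize(im,None,fx=6,fy=6,interpolation=cv2.INTER_CUBIC))
E
```

```text
(no output)
```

View pics/w1z.png

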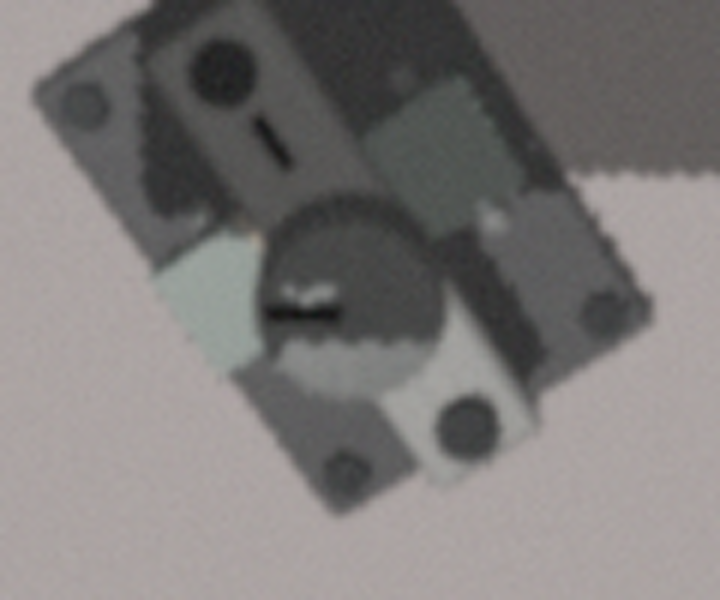

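The head's top centre is at about (278.7,201.2), the index end at (264.7,202.3), and the bridge nuts at (257,162) and (298,221).

```bash
python3 - <<'E'
import json
from rig import bot
from h import *
m=json.load(open("m1.json"))
g=lambda x,y,z:at_z(m,220+x/6,150+y/6,z)
c=g(352,307,.088);i=g(268,314,.088);n1=g(222,72,.05);n2=g(469,428,.05)
a=lambda v:np.degrees(np.arctan2(v[1],v[0]))
print(c,i,(n1+n2)/2,np.linalg.norm(i-c));print(a(i-c),a(n1-n2),"turn needed cw",a(i-c)-a(n1-n2))
s=bot.read_state();p=s["position"];print(p,s["tcp_rot"].T@(c-p)/.05)
E
```

```text
[0.49971231 0.13243118 0.088     ] [0.49631954 0.11853762 0.088     ] [0.50034567 0.13205604 0.05      ] 0.014301814423964184
-103.72288398325922 -164.62182053123718 turn needed cw 60.898936547977954
[0.49671429 0.13198843 0.2221259 ] [-0.05826752  0.02801804  2.68242353]
```

apply_moves(plan="-0.058 0.028 0.3 0 0 0;0 0 0.5 0 0 0;0 0 0.5 0 0 0;0 0 0.5 0 0 0;0 0 0.5 0 0 0;0 0 0.5 0 0 0;0 0 0.3 0 0 0;0 0 0.14 0 0 0;0 0 0 0 0 0;0 0 0 0 0 0")

```text
time_s: 2.82
position: [0.5001, 0.1333, 0.0608]
tcp_rot: [[-0.948, 0.318, -0.0], [0.318, 0.948, 0.0], [0.0, -0.0, -1.0]]
force: [-0.0, 0.6, 0.4]
opening: 0.994
grasp_force: 0.0
```

apply_moves(plan="0 0 0 0 0 0;0 0 0 0 0 0;0 0 0 0 0 0;0 0 0 0 0 0;0 0 0 0 0 0;0 0 0 0 0 0;0 0 0 0 0 0;0 0 0 0 0 0", gripper=-1)

```text
time_s: 3.48
position: [0.5004, 0.1326, 0.0606]
tcp_rot: [[-0.948, 0.319, 0.0], [0.319, 0.948, -0.0], [-0.0, -0.0, -1.0]]
force: [0.1, 0.0, -0.3]
opening: 0.479
grasp_force: 0.0
```

```bash
python3 - <<'E'
from rig import bot
s=bot.read_state()
for k in("time_s","position","tcp_rot","force","moment","opening","grasp_force","joint_positions"):print(k,s[k])
E
```

```text
time_s 3.4833
position [0.50036597 0.13257016 0.06059546]
tcp_rot [[-9.47684776e-01  3.19207714e-01  2.09092192e-05]
 [ 3.19207714e-01  9.47684776e-01 -3.05733617e-05]
 [-2.95746016e-05 -2.22995253e-05 -9.99999999e-01]]
force [ 0.108174    0.01447839 -0.30077492]
moment [-0.05649762 -0.00628864 -0.01199738]
opening 0.47905256455853484
grasp_force 0.0
joint_positions [ 2.45783886e+00  3.68963962e+01  1.04903145e+02 -2.91314820e-03
  3.81993372e+01 -6.89248542e+01]
```

Opening is 0.479, about 42 mm, so the fingers are still closing.

apply_moves(plan="0 0 0 0 0 0;0 0 0 0 0 0;0 0 0 0 0 0;0 0 0 0 0 0;0 0 0 0 0 0;0 0 0 0 0 0")

```text
time_s: 3.98
position: [0.5004, 0.1327, 0.0605]
tcp_rot: [[-0.948, 0.319, 0.0], [0.319, 0.948, 0.0], [-0.0, 0.0, -1.0]]
force: [-0.1, 1.5, -0.5]
opening: 0.353
grasp_force: 30.0
```

```bash
cat > st.py <<'E'
from rig import bot
import numpy as np
s=bot.read_state();R=s["tcp_rot"]
print(s["time_s"],s["position"].round(4),"yaw",np.degrees(np.arctan2(R[1,1],R[0,1])).round(2),"F",s["force"].round(2),"M",s["moment"].round(3),"op",round(s["opening"],3),"g",round(s["grasp_force"],1))
E
python3 st.py
```

```text
3.9833 [0.5004 0.1327 0.0605] yaw 71.39 F [-0.05  1.52 -0.53] M [ 0.118 -0.013  0.048] op 0.353 g 30.0
```

apply_moves(plan="0 0 0 0 0 0.006;0 0 0 0 0 0.0125;0 0 0 0 0 0.0125;0 0 0 0 0 0.0125;0 0 0 0 0 0.0125;0 0 0 0 0 0.0125;0 0 0 0 0 0.0125;0 0 0 0 0 0.0125;0 0 0 0 0 0.0125;0 0 0 0 0 0.0125")

```text
time_s: 4.82
position: [0.5002, 0.1325, 0.0605]
tcp_rot: [[-0.478, 0.878, -0.0], [0.878, 0.478, -0.0], [-0.0, -0.001, -1.0]]
force: [-0.6, 0.6, 0.8]
opening: 0.359
grasp_force: 30.0
```

```bash
python3 st.py
```

```text
4.8167 [0.5002 0.1325 0.0605] yaw 28.54 F [-0.61  0.64  0.79] M [-0.094  0.041  0.082] op 0.359 g 30.0
```

apply_moves(plan="0 0 0 0 0 0.01;0 0 0 0 0 0.01;0 0 0 0 0 0.005;0 0 0 0 0 0.003;0 0 0 0 0 0")

```text
time_s: 5.23
position: [0.5001, 0.1325, 0.0605]
tcp_rot: [[-0.32, 0.947, -0.001], [0.947, 0.32, -0.0], [-0.0, -0.001, -1.0]]
force: [-1.7, -0.4, 0.3]
opening: 0.357
grasp_force: 30.0
```

```bash
python3 st.py
```

```text
5.2333 [0.5001 0.1325 0.0605] yaw 18.66 F [-1.66 -0.36  0.28] M [-0.21   0.115  0.009] op 0.357 g 30.0
```

apply_moves(plan="0 0 0 0 0 0.006;0 0 0 0 0 0.006;0 0 0 0 0 0.006;0 0 0 0 0 0;0 0 0 0 0 0")

```text
time_s: 5.65
position: [0.5, 0.1325, 0.0605]
tcp_rot: [[-0.213, 0.977, -0.001], [0.977, 0.213, -0.0], [-0.0, -0.001, -1.0]]
force: [-0.9, -1.2, 0.5]
opening: 0.358
grasp_force: 30.0
```

```bash
python3 st.py
```

```text
5.65 [0.5    0.1325 0.0605] yaw 12.27 F [-0.87 -1.16  0.49] M [-0.276  0.201  0.124] op 0.358 g 30.0
```

apply_moves(plan="0 0 0 0 0 0.006;0 0 0 0 0 0;0 0 0 0 0 0")

```text
time_s: 5.9
position: [0.5001, 0.1325, 0.0605]
tcp_rot: [[-0.176, 0.984, -0.001], [0.984, 0.176, -0.0], [-0.0, -0.001, -1.0]]
force: [-1.4, -0.5, 0.6]
opening: 0.359
grasp_force: 30.0
```

```bash
python3 st.py
```

```text
5.9 [0.5001 0.1325 0.0605] yaw 10.13 F [-1.39 -0.54  0.57] M [-0.28   0.219  0.116] op 0.359 g 30.0
```

apply_moves(plan="0 0 0 0 0 0.006;0 0 0 0 0 0;0 0 0 0 0 0")

```text
time_s: 6.15
position: [0.5, 0.1325, 0.0605]
tcp_rot: [[-0.139, 0.99, -0.001], [0.99, 0.139, -0.0], [-0.0, -0.001, -1.0]]
force: [-0.7, -1.7, 1.2]
opening: 0.361
grasp_force: 30.0
```

```bash
python3 st.py
```

```text
6.15 [0.5    0.1325 0.0605] yaw 7.97 F [-0.67 -1.72  1.23] M [-0.374  0.302  0.204] op 0.361 g 30.0
```

apply_moves(plan="0 0 0 0 0 0.006;0 0 0 0 0 0;0 0 0 0 0 0")

```text
time_s: 6.4
position: [0.5, 0.1325, 0.0605]
tcp_rot: [[-0.101, 0.995, -0.001], [0.995, 0.101, -0.0], [-0.0, -0.001, -1.0]]
force: [-0.9, -1.3, 1.7]
opening: 0.357
grasp_force: 30.0
```

```bash
python3 st.py
```

```text
6.4 [0.5    0.1325 0.0605] yaw 5.81 F [-0.93 -1.33  1.68] M [-0.336  0.346  0.263] op 0.357 g 30.0
```

Resistance is rising at about 1.5 N·m/rad, so the pad is seated. I'm averaging a few moment readings and taking a picture before deciding to stop.

```bash
python3 - <<'E'
from rig import bot,capture
import cv2
l=[]
for i in range(8):
    im=capture("scene");s=bot.read_state();l.append(round(s["moment"][2],3))
cv2.imwrite("pics/s2.png",cv2.resize(im[155:245,170:260,::-1],None,fx=6,fy=6,interpolation=cv2.INTER_CUBIC))
print(l,sum(l)/8)
E
```

```text
[np.float64(0.285), np.float64(0.231), np.float64(0.289), np.float64(0.27), np.float64(0.232), np.float64(0.284), np.float64(0.231), np.float64(0.283)] 0.263125
```

Mean moment is 0.263 N·m, a windup of about 0.175 rad, which is inside the 0.1–0.2 band. I'm letting go and rising.

apply_moves(plan="0 0 0 0 0 0;0 0 0 0 0 0;0 0 0 0 0 0;0 0 0 0 0 0;0 0 0 0 0 0;0 0 0 0 0 0;0 0 0 0 0 0", gripper=0.6)

```text
time_s: 7.38
position: [0.5005, 0.1327, 0.0606]
tcp_rot: [[-0.099, 0.995, 0.0], [0.995, 0.099, 0.0], [0.0, 0.0, -1.0]]
force: [-0.6, 0.1, 0.4]
opening: 0.764
grasp_force: 0.0
```

apply_moves(plan="0 0 -0.1 0 0 0;0 0 -0.3 0 0 0;0 0 -0.5 0 0 0;0 0 -0.5 0 0 0;0 0 -0.5 0 0 0;0 0 -0.5 0 0 0;0 0 -0.5 0 0 0;0 0 -0.3 0 0 0;0 0 0 0 0 0;0 0 0 0 0 0")

```text
time_s: 8.22
position: [0.5007, 0.1327, 0.2214]
tcp_rot: [[-0.099, 0.995, 0.002], [0.995, 0.099, 0.0], [-0.0, 0.002, -1.0]]
force: [-0.2, -0.7, -0.7]
opening: 0.8
grasp_force: 0.0
```

```bash
python3 - <<'E'
from rig import bot,capture,camera_model
import cv2,json
from h import *
m=wrist(bot,camera_model("wrist")); im=capture("wrist")
json.dump({k:np.asarray(v).tolist() for k,v in m.items()},open("m2.json","w"))
cv2.imwrite("pics/w2.png",cv2.resize(im[150:250,220:340,::-1],None,fx=6,fy=6,interpolation=cv2.INTER_CUBIC))
E
python3 st.py
```

```text
8.2667 [0.4998 0.1327 0.2203] yaw 5.69 F [0.35 0.23 0.29] M [-0.091  0.083 -0.027] op 0.803 g 0.0
```

View pics/w2.png

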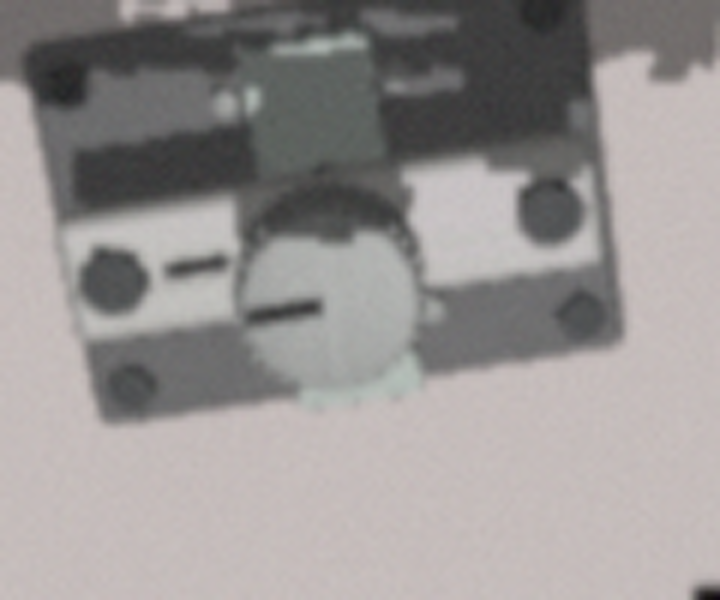

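The index line, from (248,318) to (322,305), is parallel to the bridge (nuts at (113,278) and (549,210)) within about 1° and points at the witness mark. The pad is seated and the gripper is clear, so I'm handing in.

```bash
python3 -c "
from rig import bot
print(bot.hand_in())"
```

```text
the job is handed in; nothing more can be done
None
```

I turned the loaded clamp's screw clockwise until its pad seated, stopped at about 0.175 rad of windup (glass cracks above 0.35), let go and handed in at about 8.3 s; the empty clamp was not touched.

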